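# Snap the cover onto the data logger

### The job

The data logger has new cells: pick up its loose white cover by the handle, lay it on the open logger and press it down on its blue corner feet until all four yellow clips have snapped over its edge and it sits fully home, flush all round. The logger stands on soft feet that give under your hand; press firmly enough for each clip to snap, but never so hard that the feet are crushed (about 20 N), and leave the bottle, petri dish, tape and pen alone.

Things in the scene. Friction and masses are not known exactly. Their poses are not given: they have to be found in the camera images.
- logger_seat (a point): Grey open-topped data logger, 124 (x) by 196 (y) mm, cells and circuit board inside, display on its front (-x). Point: centre of the ledge the cover comes to rest on, 61 mm above the worktop unloaded; x to its back, y along its long side, z up. A cover laid loosely on the clips' slanted lead-ins lies about 12 mm too high; pressed past the hooks it drops to the ledge.
- logger_guide (a point): Top middle of one grey end guide of the logger (at its +y end): four guides, two at each short end, keep the cover in place lengthwise. Inner faces 92.5 mm from the logger's centre (2.5 mm clear of the fitted cover), flaring outward above; tops about 21 mm above the ledge.
- logger (a joint): How far (m) the logger has sunk on its soft feet: 0 unloaded, grows downward, 2 N per mm; the cover's weight sinks it 1 mm. Feet count as crushed at 0.011 (22 N); hard stop 0.014. One clip snaps with roughly 7 to 15 N on the blue foot next to it; all four at once need more than the feet bear.
- cover_grip (a point): Centre of the black bar handle on the loose white cover, 35 mm above the cover's underside. Bar 66 mm long (cover's x), 14 wide (y), 14 high, on two legs; take it across the 14 mm. Cover: flat plate 110 (x) by 180 (y) by 4 mm, 0.16 to 0.26 kg, lying flat on the worktop at the right. z up; fits either way round (half turn).
- cover_centre (a point): Centre of the cover's flat underside, same axes as cover_grip; it coincides with logger_seat when the cover is fitted.
- cover: The cover itself, origin at the centre of its underside (as cover_centre).
- cover_pad_1 (a point): Top centre of the blue stacking foot at the cover's -x -y corner, 35 mm (x) and 70 mm (y) from its centre: round, 20 mm across, 12 mm high on the plate, top 16 mm above the cover's underside. Press here; its top is 16 mm above logger_seat when this corner is home.
- clip_1 (a joint): Yellow clip at (x, y) = (-55, -70) mm from logger_seat, 20 mm wide along y, top 19 mm above the ledge. Its inward hook overlaps the cover's edge by 4 mm, 5 mm above the ledge; the lead-in above slants out (38 deg from vertical) to 5 mm outside the edge. Value: outward travel (m), 0 at rest, 0.004 as the edge squeezes past, 0 again once snapped.
- cover_pad_2 (a point): Top centre of the blue stacking foot at the cover's -x +y corner, 35 mm (x) and 70 mm (y) from its centre: round, 20 mm across, 12 mm high on the plate, top 16 mm above the cover's underside. Press here; its top is 16 mm above logger_seat when this corner is home.
- clip_2 (a joint): Yellow clip at (x, y) = (-55, +70) mm from logger_seat, 20 mm wide along y, top 19 mm above the ledge. Its inward hook overlaps the cover's edge by 4 mm, 5 mm above the ledge; the lead-in above slants out (38 deg from vertical) to 5 mm outside the edge. Value: outward travel (m), 0 at rest, 0.004 as the edge squeezes past, 0 again once snapped.
- cover_pad_3 (a point): Top centre of the blue stacking foot at the cover's +x -y corner, 35 mm (x) and 70 mm (y) from its centre: round, 20 mm across, 12 mm high on the plate, top 16 mm above the cover's underside. Press here; its top is 16 mm above logger_seat when this corner is home.
- clip_3 (a joint): Yellow clip at (x, y) = (+55, -70) mm from logger_seat, 20 mm wide along y, top 19 mm above the ledge. Its inward hook overlaps the cover's edge by 4 mm, 5 mm above the ledge; the lead-in above slants out (38 deg from vertical) to 5 mm outside the edge. Value: outward travel (m), 0 at rest, 0.004 as the edge squeezes past, 0 again once snapped.
- cover_pad_4 (a point): Top centre of the blue stacking foot at the cover's +x +y corner, 35 mm (x) and 70 mm (y) from its centre: round, 20 mm across, 12 mm high on the plate, top 16 mm above the cover's underside. Press here; its top is 16 mm above logger_seat when this corner is home.
- clip_4 (a joint): Yellow clip at (x, y) = (+55, +70) mm from logger_seat, 20 mm wide along y, top 19 mm above the ledge. Its inward hook overlaps the cover's edge by 4 mm, 5 mm above the ledge; the lead-in above slants out (38 deg from vertical) to 5 mm outside the edge. Value: outward travel (m), 0 at rest, 0.004 as the edge squeezes past, 0 again once snapped.
- orange_bottle: Small clear media bottle with an orange cap, 56 mm across, 105 mm high, standing behind the work; bystander, leave alone; origin at the centre of its underside
- petri: Round clear petri dish, 90 mm across, 15 mm high, lying at the left; bystander, leave alone; origin at the centre of its underside
- black_tape: Small roll of black tape, 55 mm across, 19 mm high, lying at the front right; bystander, leave alone; origin at the centre of its underside
- red_pen: Red and white marker pen, 135 mm long, 17 mm thick, lying at the right; bystander, leave alone; origin at the centre of its underside

How it is judged:
At the end, for the whole second after the job is handed in: The cover lies on the logger's ledge with every corner home (each blue foot's top between 12.5 and 18.5 mm over the ledge; seated is 16), centred within 5 mm and square within 0.05 rad; all four clips are back within 1.5 mm of rest; the cover is at rest (z of cover_pad_1 in the frame of logger_seat between 0.0125 and 0.0185 m and z of cover_pad_2 in the frame of logger_seat between 0.0125 and 0.0185 m and z of cover_pad_3 in the frame of logger_seat between 0.0125 and 0.0185 m and z of cover_pad_4 in the frame of logger_seat between 0.0125 and 0.0185 m and value of joint each of clip_1, clip_2, clip_3, clip_4 below 0.0015 m and horizontal distance between cover_centre and logger_seat below 0.005 m and angle between the y axis of cover_centre and the y axis of logger_seat, either way round below 0.05 rad and linear speed of cover below 0.02 m/s); the robot touches nothing.
It fails at once if The logger is pressed down more than 11 mm on its soft feet (feet crushed) (value of joint logger above 0.011 m).
It fails at once if The bottle is moved by more than 30 mm (distance of orange_bottle from where it was at the start of the episode above 0.03 m).
It fails at once if The petri dish is moved by more than 30 mm (distance of petri from where it was at the start of the episode above 0.03 m).
It fails at once if The tape is moved by more than 30 mm (distance of black_tape from where it was at the start of the episode above 0.03 m).
It fails at once if The pen is moved by more than 30 mm (distance of red_pen from where it was at the start of the episode above 0.03 m).
It also fails if it takes over 64 s, if anything falls off the work surface, if the arm or the gripper's body presses on something with over 40 N, if the wrist force passes 120 N, or if a joint passes its speed limit or range.

### The arm

A 7-joint arm with a two-finger parallel gripper is mounted at the origin on a cart in front of the work surface, level with it; the furniture and walls round the work are solid. World frame = base frame: x ahead of the robot, y to its left, z up, the work surface at z = 0. Lengths are in m, angles in rad, forces in N, time in s.
With the tool pointing down it reaches from about 0.425 to 0.925 m from the base axis. Payload 6.8 kg.
Tool frame: the origin (TCP) lies between the finger pads; the fingertips stand 17 mm ahead of it and the grasp point (between the pads) lies 2 mm behind it (r.finger_overhang is the z of the fingertips in the tool frame, in m); z points along the fingers, y is the direction in which the jaws open and shut (so a half turn about z gives the same grasp; the last joint's range is limited). The gripper opens to 85 mm and grips with 20 to 120 N. Pads are 22 mm wide; open, the fingers measure 114 mm over their backs; the gripper's body (76 mm by 85 mm) begins 54 mm behind the grasp point. The pads swing forward as they close: fully open they stand 13 mm farther back than shut.
Start: joints at [1.117, 0.477, 0.022, 1.555, -0.011, 1.109, -0.083], TCP at [0.229, -0.635, 0.248] pointing down, gripper open.
Joint ranges: [-2.96, 2.96], [-0.34, 2.1], [-1.41, 1.46], [0.24, 2.44], [-1.37, 4.51], [0.17, 1.92], [-2.96, 2.96]. Speed limits (rad/s): [2.39, 2.39, 3.14, 3.14, 3.14, 3.14, 3.14].

### API

Orientations are given as a unit quaternion [x, y, z, w].
In Python, from cell import r gives the robot as it stands. The module is installed in compiled form; this text tells all that it offers.
- The arm moves only by the tool play_rows, never from a script. Its argument "deltas" is a list of rows, each a list of 5 numbers: the shift along the tool's x, y, z in m, then the turn about the tool's z in rad, then the opening, from -1 (shut) to 1 (fully open). A call has 1 to 8 rows; each row shifts and turns the pose as measured when the row begins, along the tool's axes as they then stand; what a row does not reach is not made up. A row lasts 1/8 s, in which the tool goes at most 62.5 mm and 10.7 degrees, less where a joint would pass 70% of its speed; a pose out of reach is approached as far as the arm can. A call is refused whole if a number of a shift passes 0.0625 or a number of a turn 0.188, either way. A call with a gripper value outside its range is refused whole. The fingers move at their own pace and stop on an object; "squeeze" is the grip in N (left out, the last holds). Time passes only in rows, so rows that do not move let the fingers close. It gives the time, the measured TCP pose, the force and the opening at its end, in the units of the state.
- r.read_state(): the state, without advancing time (a new reading comes with each control period).
- r.get_image(name): name is "scene" or "top" or "wrist"; returns the picture (480x640x3 uint8, red, green, blue); there is no depth.
- r.camera_params(name): a dict with "fx", "fy", "cx", "cy" (pixels), "D" ([k1, k2, p1, p2, k3] as OpenCV has them; the pictures are not rectified), "eye" and "orientation" of the camera in the world; the wrist camera has in their place "T_tool_cam" (4x4, takes a point from camera to tool coordinates, whose origin is the TCP and whose axes are the flange's). Camera axes: x right, y down, z forward; pixel columns grow to the right and rows downward; lengths in m; the calibration is good to about 2 mm. A picture is of the moment at which its call begins: read the wrist's pose just before it. camera_params takes no time and is no camera call.
- r.finish_job(): hands the job in, once; it reports no verdict.
Trained networks look in the newest picture that a camera, given by its name, has taken for a name from the list of things; names that differ only in an ending like _2 or _b are one class to them, and where a whole thing is asked for, a point or a joint stands for the part that bears it (a point fixed in the world has none). Each returns a list of dicts, best first, with "confidence" (0 to 1); they miss things now and then, are a little off and sometimes report something else, mostly with a low value. They report only what shows in the picture. A call takes as long as a camera call.
- r.cut_out(camera, target): "pixels" (480x640 bool, what is visible of it) and "box" ([left, top, width, height] in pixels, round what is visible of it).
- r.mark_of(camera, target): "centre" ([column, row] in pixels: a listed point, or the origin of a listed thing).
The state is a dict: "time_s": time; "joint_positions": joint angles; "qd": joint speeds; "tau": joint torques, N m; "eef_pos": TCP position; "ee_rot": TCP orientation; "ft_force": force on the tool from outside, world axes, zero at the start; "moment": the same for the moment, N m; "opening": opening from 0.0 (shut) to 1.0 (fully open).
Only numpy, scipy, OpenCV 4.12 (cv2) and the standard library are available. Lean on these libraries where they do the work, as an engineer would, in place of code of your own. Each camera call takes 0.05 s, during which the arm holds its last target. There are 200 camera calls.

## Working session

There is one attempt and no reset: what is moved stays moved. The work goes in short steps, Python scripts to look and compute and a tool call to move; the robot and the scene stay as the last step left them, time stands still between calls to the robot, and variables do not carry over. Pictures are saved under pics/ and viewed, about 8 in all and at most 12, crops included, and the job is handed in when it is done.

Besides the shell and the picture viewer there is one more tool, called after "Request:" by a JSON object that holds its "method" and its "body". play_rows: Moves the arm, as the interface text tells. Its arguments: {"type":"object","properties":{"deltas":{"type":"array"},"squeeze":{"type":"number"}},"required":["deltas"]}

```bash
mkdir -p pics
cat > h.py <<'E'
import numpy as np, cv2
from scipy.spatial.transform import Rotation as R
from cell import r
def cam(n):
    p=r.camera_params(n); K=np.array([[p['fx'],0,p['cx']],[0,p['fy'],p['cy']],[0,0,1]]); D=np.array(p['D'],float)
    if 'eye' in p:
        o=np.array(p['orientation'],float); M=R.from_quat(o).as_matrix() if o.size==4 else o.reshape(3,3); e=np.array(p['eye'])
    else:
        s=r.read_state(); T=np.array(p['T_tool_cam']); Q=R.from_quat(s['ee_rot']).as_matrix()
        M=Q@T[:3,:3]; e=np.array(s['eef_pos'])+Q@T[:3,3]
    return K,D,M,e
def onz(c,px,z):
    K,D,M,e=c; u=cv2.undistortPoints(np.array(px,float).reshape(1,1,2),K,D)[0,0]
    d=M@np.array([u[0],u[1],1]); return e+d*(z-e[2])/d[2]
def proj(c,P):
    K,D,M,e=c; P=(np.atleast_2d(P)-e)@M
    return cv2.projectPoints(P,np.zeros(3),np.zeros(3),K,D)[0][:,0]
def save(n,f):
    im=r.get_image(n); cv2.imwrite('pics/'+f,im[:,:,::-1]); return im
def marks(n,names,zs):
    c=cam(n)
    for t,z in zip(names,zs):
        for m in r.mark_of(n,t)[:4]:
            if m['confidence']>.2: print(n,t,round(m['confidence'],2),np.round(m['centre'],1),np.round(onz(c,m['centre'],z),4))
E
python3 - <<'E'
from h import *
a=save('top','top0.png'); marks('top',['logger_seat','logger_guide','cover_grip','cover_centre','cover_pad_1','clip_1','petri','orange_bottle','black_tape','red_pen'],[.061,.082,.035,0,.016,.08,0,0,0,0])
b=save('scene','sc0.png'); marks('scene',['logger_seat','cover_grip','cover_pad_1'],[.061,.035,.016])
s=r.read_state(); print({k:np.round(v,3) for k,v in s.items()}); print(R.from_quat(s['ee_rot']).as_matrix().round(3), r.finger_overhang)
E
```

```text
top logger_seat 0.64 [264.8 249.2] [0.5237 0.1627 0.061 ]
top logger_seat 0.31 [381.8 251.4] [ 0.5173 -0.14    0.061 ]
top logger_guide 0.57 [226.6 238.1] [0.549  0.2593 0.082 ]
top logger_guide 0.39 [381.8 253.7] [ 0.5078 -0.1368  0.082 ]
top cover_grip 0.97 [380.4 245.3] [ 0.5381 -0.1405  0.035 ]
top cover_centre 0.73 [383.5 255. ] [ 0.5177 -0.1532  0.    ]
top cover_centre 0.62 [382.3 249.5] [ 0.5328 -0.1504  0.    ]
top cover_pad_1 0.84 [358. 231.] [ 0.5807 -0.0836  0.016 ]
top cover_pad_1 0.74 [404.3 271.6] [ 0.4701 -0.2056  0.016 ]
top cover_pad_1 0.66 [349.5 258. ] [ 0.5073 -0.0595  0.016 ]
top cover_pad_1 0.57 [410.2 245.9] [ 0.5397 -0.224   0.016 ]Traceback (most recent call last):
  File "<stdin>", line 2, in <module>
  File "h.py", line 23, in marks
    for m in r.mark_of(n,t)[:4]:
             ~~~~~~~~~^^^^^
ValueError: it knows: black_tape, cover, cover_centre, cover_grip, cover_pad, logger_guide, logger_seat, orange_bottle, petri, red_pen
```

View pics/top0.png

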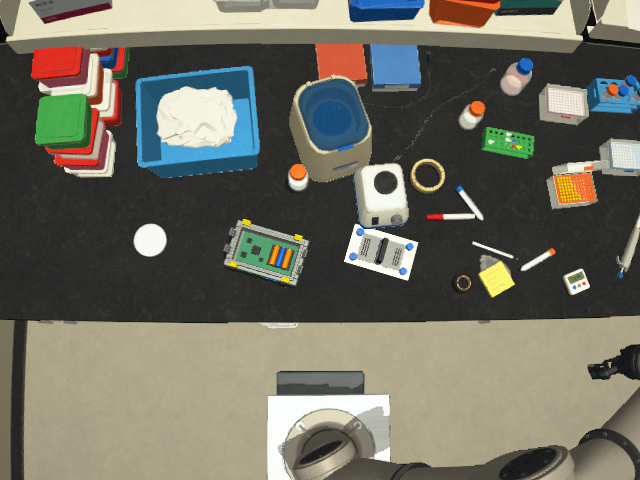

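Run:
```python
from h import *
s=r.read_state(); print({k:np.round(v,3) for k,v in s.items()}); print(R.from_quat(s['ee_rot']).as_matrix().round(3), r.finger_overhang)
print(np.round(r.camera_params('wrist')['T_tool_cam'],3), r.camera_params('wrist')['fx'])
b=save('scene','sc0.png'); marks('scene',['logger_seat','logger_guide','cover_grip','cover_pad_1'],[.061,.082,.035,.016])
```

```text
{'time_s': np.float64(0.3), 'joint_positions': array([ 1.117,  0.477,  0.022,  1.556, -0.012,  1.109, -0.083]), 'qd': array([ 0.   , -0.001,  0.001, -0.   ,  0.001,  0.   , -0.002]), 'tau': array([-3.0000e-03, -5.9568e+01,  1.6040e+00, -2.8101e+01,  1.2000e-02,
        6.0000e-03,  0.0000e+00]), 'eef_pos': array([ 0.229, -0.635,  0.248]), 'ee_rot': array([ 0.985,  0.172, -0.   , -0.   ]), 'ft_force': array([-0.779,  0.556,  0.328]), 'moment': array([-0.021,  0.025, -0.009]), 'opening': np.float64(1.005)}
[[ 0.941  0.339 -0.   ]
 [ 0.339 -0.941  0.001]
 [-0.    -0.001 -1.   ]] 0.017
[[ 0.001 -0.947 -0.323  0.083]
 [ 1.     0.001 -0.    -0.   ]
 [ 0.001 -0.323  0.947 -0.125]
 [ 0.     0.     0.     1.   ]] 380.5799053220137
scene logger_seat 0.65 [292.6 226.2] [0.5104 0.1595 0.061 ]
scene logger_guide 0.84 [282.4 202.4] [0.5403 0.2433 0.082 ]
scene cover_grip 0.67 [366.4 286.6] [ 0.534  -0.1486  0.035 ]
scene cover_grip 0.67 [362.9 292.8] [ 0.5108 -0.1571  0.035 ]
scene cover_pad_1 0.78 [386.9 301.4] [ 0.5514 -0.2185  0.016 ]
scene cover_pad_1 0.66 [343.3 277.9] [ 0.5142 -0.0706  0.016 ]
scene cover_pad_1 0.62 [365. 309.] [ 0.485  -0.1931  0.016 ]
scene cover_pad_1 0.61 [362.  268.3] [ 0.5816 -0.0838  0.016 ]
```

View pics/sc0.png

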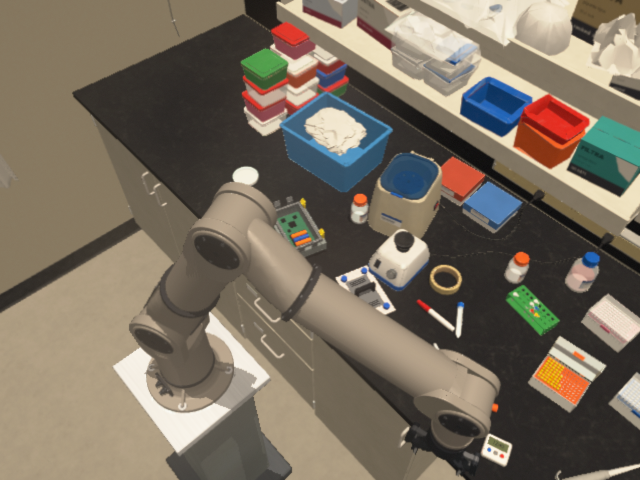

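```bash
cat >> h.py <<'E'
def psi():
    m=R.from_quat(r.read_state()['ee_rot']).as_matrix(); return np.arctan2(m[1,0],m[0,0])
def plan(t,p,n,g):
    "tool-axis rows from here to TCP t, tool yaw p"
    x=np.array(r.read_state()['eef_pos']); a=psi(); d=(np.array(t)-x)/n; dp=(p-a)/n; o=[]
    for i in range(n):
        b=a+dp*i; ex=np.array([np.cos(b),np.sin(b)]); ey=np.array([np.sin(b),-np.cos(b)])
        o.append([round(float(v),4) for v in (d[:2]@ex,d[:2]@ey,-d[2],-dp)]+[g])
    print('from',x.round(4),round(float(a),4)); print(o)
E
python3 -c "
from h import *
plan([.565,-.155,.248],-.28,11,1)"
```

```text
from [ 0.2288 -0.6351  0.2483] 0.3459
[[0.0435, -0.0307, 0.0, 0.0569, 1], [0.0417, -0.0331, 0.0, 0.0569, 1], [0.0398, -0.0354, 0.0, 0.0569, 1], [0.0377, -0.0376, 0.0, 0.0569, 1], [0.0355, -0.0397, 0.0, 0.0569, 1], [0.0332, -0.0417, 0.0, 0.0569, 1], [0.0308, -0.0435, 0.0, 0.0569, 1], [0.0282, -0.0452, 0.0, 0.0569, 1], [0.0256, -0.0467, 0.0, 0.0569, 1], [0.0229, -0.0481, 0.0, 0.0569, 1], [0.0201, -0.0493, 0.0, 0.0569, 1]]
```

Request:
{"method": "play_rows", "body": {"deltas": [[0.0435,-0.031,0,0.057,1],[0.042,-0.033,0,0.057,1],[0.04,-0.035,0,0.057,1],[0.038,-0.0375,0,0.057,1],[0.0355,-0.04,0,0.057,1],[0.033,-0.042,0,0.057,1],[0.031,-0.0435,0,0.057,1],[0.028,-0.045,0,0.057,1]]}}

```text
time_s: 1.55
eef_pos: [0.4812, -0.283, 0.2487]
ee_rot: [0.998, -0.068, 0.001, 0.002]
ft_force: [-0.3, -1.7, -0.4]
opening: 0.995
```

```bash
python3 -c "
from h import *
plan([.565,-.155,.248],-.28,4,1)"
```

```text
from [ 0.4812 -0.283   0.2487] -0.1354
[[0.0164, -0.0345, 0.0002, 0.0362, 1], [0.0152, -0.0351, 0.0002, 0.0362, 1], [0.0139, -0.0356, 0.0002, 0.0362, 1], [0.0126, -0.0361, 0.0002, 0.0362, 1]]
```

Request:
{"method": "play_rows", "body": {"deltas": [[0.0164,-0.0345,0,0.036,1],[0.015,-0.035,0,0.036,1],[0.014,-0.0355,0,0.036,1],[0.0125,-0.036,0,0.036,1],[0,0,0,0,1]]}}

```text
time_s: 2.17
eef_pos: [0.5702, -0.1451, 0.2493]
ee_rot: [0.99, -0.138, 0.003, 0.001]
ft_force: [0.3, -0.5, -0.7]
opening: 1.0
```

```bash
cat >> h.py <<'E'
def fit(px,P2,z,c):
    "rigid 2D fit of model points P2 (at height z each) to world from pixels; returns centre,yaw,residual"
    W=np.array([onz(c,p,zz)[:2] for p,zz in zip(px,z)]); P=np.array(P2,float)
    a=P-P.mean(0); b=W-W.mean(0); th=np.arctan2((a[:,0]*b[:,1]-a[:,1]*b[:,0]).sum(),(a*b).sum())
    Q=np.array([[np.cos(th),-np.sin(th)],[np.sin(th),np.cos(th)]]); o=W.mean(0)-Q@P.mean(0)
    return o,th,np.linalg.norm(W-(P@Q.T+o),axis=1)
def blobs(im,lo,hi,amin=60):
    m=cv2.inRange(cv2.cvtColor(im,cv2.COLOR_RGB2HSV),np.array(lo),np.array(hi))
    n,l,s,c=cv2.connectedComponentsWithStats(m)
    return [(int(s[i,4]),s[i,:4].tolist(),c[i].round(1).tolist()) for i in range(1,n) if s[i,4]>=amin]
E
python3 -c "
from h import *
s=r.read_state();print(s['eef_pos'].round(4) if hasattr(s['eef_pos'],'round') else s['eef_pos'],psi())
im=save('wrist','w1.png'); marks('wrist',['cover_grip','cover_centre','cover_pad_1'],[.035,0,.016])
for b in blobs(im,(100,120,60),(125,255,255)): print(b, onz(cam('wrist'),b[2],.013).round(4))
"
```

```text
[ 0.5702 -0.1451  0.2493] -0.2759474410378643
wrist cover_grip 0.82 [324.8 256.7] [ 0.5263 -0.148   0.035 ]
wrist cover_grip 0.53 [252.2 215.7] [ 0.5832 -0.0946  0.035 ]
wrist cover_pad_1 0.96 [256.1 213. ] [ 0.581  -0.0949  0.016 ]
wrist cover_pad_1 0.86 [255.3 278.6] [ 0.5161 -0.0721  0.016 ]
wrist cover_pad_1 0.7 [392.8 282.9] [ 0.4726 -0.2065  0.016 ]
wrist cover_pad_1 0.51 [326.3 243.1] [ 0.5329 -0.152   0.016 ]
(199, [506, 0, 26, 13], [517.7, 4.2]) [ 0.6927 -0.3722  0.013 ]
(686, [60, 8, 81, 69], [100.9, 42.1]) [ 0.7645 -0.0154  0.013 ]
(283, [245, 207, 20, 18], [254.4, 214.9]) [ 0.5779 -0.0956  0.013 ]
(331, [386, 207, 21, 20], [396.3, 216.5]) [ 0.5376 -0.2283  0.013 ]
(296, [247, 269, 19, 21], [256.4, 279.1]) [ 0.513  -0.0755  0.013 ]
(304, [381, 272, 20, 20], [390.5, 281.3]) [ 0.4717 -0.2079  0.013 ]
(644, [71, 317, 23, 47], [81.9, 340.0]) [0.4972 0.1385 0.013 ]
```

View pics/w1.png

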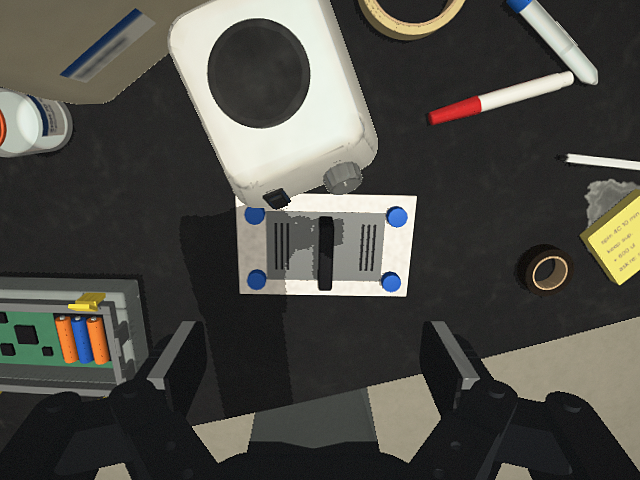

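```bash
python3 -c "
from h import *
w=cam('wrist')
def tri(obs):
    A=np.zeros((3,3));b=np.zeros(3)
    for c,p in obs:
        d=onz(c,p,0)-c[3]; d/=np.linalg.norm(d); M=np.eye(3)-np.outer(d,d); A+=M;b+=M@c[3]
    return np.linalg.solve(A,b).round(3)
print(tri([(w,(259,72)),(cam('top'),(385,182)),(cam('scene'),(404,240))]),tri([(w,(259,72)),(cam('top'),(385,182))]))
print('corner', onz(w,(375,150),.09), onz(w,(245,205),.06))
print(w[3], r.read_state()['joint_positions'])
P=[(35,70),(35,-70),(-35,70),(-35,-70)]
print(fit([(254.4,214.9),(396.3,216.5),(256.4,279.1),(390.5,281.3)],np.array(P)/1e3,[.013]*4,w))
plan([.525,-.152,.10],-.298,5,0)
"
```

```text
[ 0.684 -0.147  0.127] [ 0.687 -0.148  0.109]
corner [ 0.6140292 -0.2122809  0.09     ] [ 0.597156   -0.10082843  0.06      ]
[ 0.64660465 -0.17307589  0.37429965] [ 0.23185822  0.33383929 -0.10268137  1.76838878  0.04535241  1.03687319
 -1.74233727]
(array([ 0.52503934, -0.15180053]), np.float64(-0.2992702818740831), array([0.00128629, 0.00077807, 0.00118313, 0.00086275]))
from [ 0.5678 -0.1506  0.2492] -0.2834
[[-0.0081, 0.0027, 0.0298, 0.0029, 0], [-0.0081, 0.0027, 0.0298, 0.0029, 0], [-0.0081, 0.0027, 0.0298, 0.0029, 0], [-0.0081, 0.0027, 0.0298, 0.0029, 0], [-0.0081, 0.0028, 0.0298, 0.0029, 0]]
```

Request:
{"method": "play_rows", "body": {"deltas": [[0,0,0,-0.187,0.2],[0,0,0,-0.187,0.2],[0,0,0,-0.187,0.2],[0,0,0,-0.187,0.2],[0,0,0,-0.187,0.2],[0,0,0,-0.187,0.2],[0,0,0,-0.187,0.2],[0,0,0,-0.187,0.2]]}}

```text
time_s: 3.38
eef_pos: [0.5615, -0.1647, 0.2496]
ee_rot: [0.82, 0.573, -0.003, 0.005]
ft_force: [-0.2, -0.4, -0.0]
opening: 0.597
```

Request:
{"method": "play_rows", "body": {"deltas": [[0,0,0,-0.187,0.2],[0,0,0,-0.187,0.2],[0,0,0,-0.187,0.2],[0,0,0,-0.187,0.2],[0,0,0,-0.187,0.2],[0,0,0,-0.187,0.2],[0,0,0,-0.187,0.2],[0,0,0,-0.187,0.2]]}}

```text
time_s: 4.38
eef_pos: [0.5547, -0.1797, 0.2494]
ee_rot: [0.209, 0.978, -0.009, 0.001]
ft_force: [-0.0, -0.8, -0.1]
opening: 0.599
```

```bash
python3 -c "
from h import *
print(r.read_state()['joint_positions'],r.read_state()['opening'])
plan([.525,-.152,.12],np.pi-.299,5,.5)"
```

```text
[ 0.70109919  0.39684655 -0.64895369  1.74811333  0.28761404  1.08949733
  1.10315429] 0.5994109874381308
from [ 0.5547 -0.1797  0.2494] 2.7197
[[0.0077, 0.0026, 0.0259, -0.0246, 0.5], [0.0076, 0.0028, 0.0259, -0.0246, 0.5], [0.0075, 0.003, 0.0259, -0.0246, 0.5], [0.0075, 0.0032, 0.0259, -0.0246, 0.5], [0.0074, 0.0034, 0.0259, -0.0246, 0.5]]
```

Request:
{"method": "play_rows", "body": {"deltas": [[0.008,0.0026,0.026,-0.025,0],[0.0075,0.003,0.026,-0.025,0],[0.0075,0.003,0.026,-0.025,0],[0.0075,0.003,0.026,-0.025,0],[0.0075,0.0035,0.026,-0.025,0]]}}

```text
time_s: 5.0
eef_pos: [0.5219, -0.1642, 0.1174]
ee_rot: [0.152, 0.988, -0.012, 0.002]
ft_force: [0.3, -0.1, -0.2]
opening: 0.5
```

```bash
python3 -c "
from h import *
im=save('wrist','w2.png'); marks('wrist',['cover_grip','cover_pad_1'],[.035,.016])
w=cam('wrist');bs=[b for b in blobs(im,(100,120,60),(125,255,255)) ]
for b in bs: print(b,onz(w,b[2],.013).round(4))
print(r.read_state()['joint_positions'])
plan([.525,-.152,.036],np.pi-.299,4,0)"
```

```text
wrist cover_grip 0.65 [348.5 264.4] [ 0.5206 -0.1443  0.035 ]
wrist cover_pad_1 0.97 [452.  304.4] [ 0.5747 -0.0881  0.016 ]
wrist cover_pad_1 0.89 [230.6 200.8] [ 0.4684 -0.2015  0.016 ]
wrist cover_pad_1 0.82 [466.  196.8] [ 0.507  -0.0669  0.016 ]
wrist cover_pad_1 0.78 [240.9 303.5] [ 0.5342 -0.22    0.016 ]
(828, [219, 183, 33, 33], [234.9, 198.9]) [ 0.4716 -0.2005  0.013 ]
(895, [443, 182, 36, 33], [460.4, 197.8]) [ 0.5115 -0.0686  0.013 ]
(637, [228, 284, 30, 31], [242.5, 298.2]) [ 0.5362 -0.2202  0.013 ]
(724, [433, 284, 32, 31], [448.3, 299.4]) [ 0.5771 -0.0887  0.013 ]
(925, [403, 316, 66, 31], [431.5, 327.8]) [ 0.5952 -0.1038  0.013 ]
(1444, [284, 340, 81, 63], [323.9, 363.4]) [ 0.6015 -0.1829  0.013 ]
[ 0.66288296  0.50418227 -0.61725497  1.94781097  0.42668519  0.81732274
  1.07072942]
from [ 0.5213 -0.1635  0.1174] 2.8361
[[-0.0, 0.003, 0.0203, -0.0016, 0], [-0.0, 0.003, 0.0203, -0.0016, 0], [-0.0, 0.003, 0.0203, -0.0016, 0], [-0.0, 0.003, 0.0203, -0.0016, 0]]
```

View pics/w2.png

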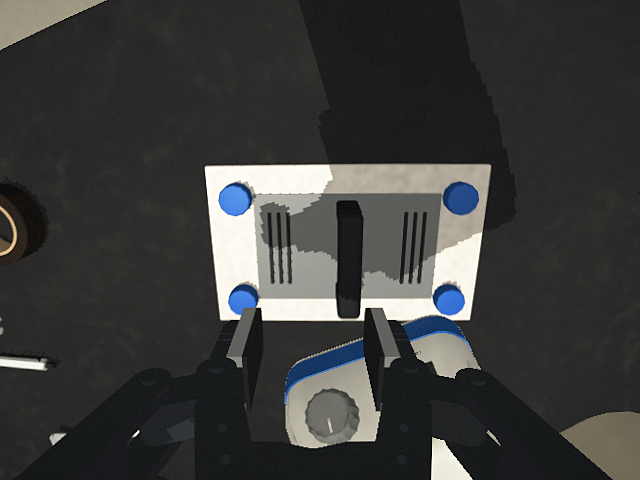

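```bash
python3 - <<'E'
s=open('h.py').read()
s=s.replace("s=r.read_state(); T=np","s=POSE or r.read_state(); T=np").replace("def save(n,f):\n    im","POSE=None\ndef save(n,f):\n    global POSE\n    POSE=r.read_state(); im")
open('h.py','w').write(s)
E
python3 -c "
from h import *
print(R.from_quat(r.read_state()['ee_rot']).as_matrix().round(4))
plan([.525,-.1455,.08],np.pi-.298,3,-.2)"
```

```text
[[-0.9537  0.3008 -0.0019]
 [ 0.3007  0.9534 -0.0231]
 [-0.0051 -0.0226 -0.9997]]
from [ 0.5213 -0.1635  0.1174] 2.8361
[[0.0006, 0.0061, 0.0125, -0.0025, -0.2], [0.0006, 0.0061, 0.0125, -0.0025, -0.2], [0.0006, 0.0061, 0.0125, -0.0025, -0.2]]
```

Request:
{"method": "play_rows", "body": {"deltas": [[0.0006,0.006,0.0125,-0.0025,0],[0.0006,0.006,0.0125,-0.0025,0],[0.0006,0.006,0.0125,-0.0025,0],[0,0,0,0,0]]}}

```text
time_s: 5.65
eef_pos: [0.5275, -0.1469, 0.0795]
ee_rot: [0.15, 0.989, -0.012, 0.003]
ft_force: [1.3, -0.6, -1.4]
opening: 0.499
```

```bash
python3 -c "
from h import *
im=save('wrist','w3.png'); w=cam('wrist')
for b in blobs(im,(100,120,60),(125,255,255),300): print(b,onz(w,b[2],.013).round(4))
print(R.from_quat(r.read_state()['ee_rot']).as_matrix().round(4)[:,2],r.read_state()['ft_force'])
plan([.525,-.1455,.033],np.pi-.298,3,0)"
```

```text
(1233, [165, 194, 42, 40], [185.8, 213.3]) [ 0.4729 -0.201   0.013 ]
(1265, [431, 194, 42, 40], [451.6, 213.5]) [ 0.5128 -0.0693  0.013 ]
(1009, [182, 310, 37, 37], [199.8, 328.1]) [ 0.5385 -0.2208  0.013 ]
(1028, [420, 312, 36, 37], [437.3, 329.9]) [ 0.5785 -0.0894  0.013 ]
(628, [413, 348, 43, 31], [434.7, 360.3]) [ 0.5987 -0.0946  0.013 ]
(2736, [249, 364, 122, 74], [310.4, 394.6]) [ 0.6018 -0.173   0.013 ]
[ 0.0033 -0.025  -0.9997] [ 0.00472238 -0.1353548   0.11764428]
from [ 0.5278 -0.1472  0.08  ] 2.8412
[[0.0011, 0.0003, 0.0157, -0.0008, 0], [0.0011, 0.0003, 0.0157, -0.0008, 0], [0.0011, 0.0003, 0.0157, -0.0008, 0]]
```

Request:
{"method": "play_rows", "body": {"deltas": [[0.001,0.0008,0.0157,0,0],[0.0008,0.0008,0.0157,0,0],[0.0005,0.0008,0.0152,0,0],[0,0,0,0,0]]}}

```text
time_s: 6.2
eef_pos: [0.5263, -0.1459, 0.0299]
ee_rot: [0.15, 0.989, -0.012, 0.003]
ft_force: [-0.0, 0.3, -0.2]
opening: 0.5
```

Request:
{"method": "play_rows", "body": {"deltas": [[0,0,0,0,-1],[0,0,0,0,-1],[0,0,0,0,-1],[0,0,0,0,-1],[0,0,0,0,-1]], "squeeze": 60}}

```text
time_s: 6.82
eef_pos: [0.5266, -0.1459, 0.0307]
ee_rot: [0.15, 0.989, -0.012, 0.004]
ft_force: [-1.0, -0.1, -2.3]
opening: 0.151
```

Request:
{"method": "play_rows", "body": {"deltas": [[0,0,-0.02,0,-1],[0,0,-0.04,0,-1],[0,0,-0.04,0,-1],[0,0,-0.04,0,-1],[0,0,0,0,-1]]}}

```text
time_s: 7.45
eef_pos: [0.5253, -0.1416, 0.1789]
ee_rot: [0.149, 0.989, -0.013, 0.003]
ft_force: [-0.1, -0.3, -1.2]
opening: 0.152
```

```bash
python3 -c "
from h import *
print(R.from_quat(r.read_state()['ee_rot']).as_matrix().round(4),r.read_state()['ft_force'],r.read_state()['joint_positions'])
plan([.50,.17,.25],np.pi-.25,7,-1)"
```

```text
[[-0.9554  0.2953  0.0026]
 [ 0.2952  0.9551 -0.0259]
 [-0.0101 -0.024  -0.9997]] [-0.08249802 -0.25200902 -1.16125862] [ 0.67218305  0.41919753 -0.67155908  1.9090226   0.35588727  0.92438918
  1.09605535]
from [ 0.5253 -0.1416  0.1789] 2.842
[[0.0166, 0.0415, -0.0102, -0.0071, -1], [0.0163, 0.0416, -0.0102, -0.0071, -1], [0.016, 0.0417, -0.0102, -0.0071, -1], [0.0157, 0.0418, -0.0102, -0.0071, -1], [0.0154, 0.0419, -0.0102, -0.0071, -1], [0.0151, 0.042, -0.0102, -0.0071, -1], [0.0148, 0.0421, -0.0102, -0.0071, -1]]
```

Request:
{"method": "play_rows", "body": {"deltas": [[0,0,-0.05,0,-1],[0,0.02,-0.05,0,-1],[0,0.04,-0.04,0,-1],[0.005,0.05,-0.03,0,-1],[0.005,0.05,0,0,-1],[0.005,0.05,0,0,-1],[0.0,0.05,0,0,-1]]}}

```text
time_s: 8.32
eef_pos: [0.5856, 0.1158, 0.3458]
ee_rot: [0.155, 0.988, -0.015, 0.001]
ft_force: [0.6, -0.8, -2.3]
opening: 0.155
```

```bash
python3 -c "
from h import *
print(r.read_state()['joint_positions'])
plan([.60,.14,.35],np.pi-.28,2,-1)"
```

```text
[ 0.28978797  0.38203814 -0.80265445  1.57833981  0.3057396   1.31986839
  0.70085828]
from [0.5856 0.1158 0.3458] 2.8302
[[-0.0032, 0.0137, -0.0021, -0.0157, -1], [-0.0034, 0.0137, -0.0021, -0.0157, -1]]
```

Request:
{"method": "play_rows", "body": {"deltas": [[-0.004,0.013,-0.002,-0.01,-1],[-0.004,0.009,-0.002,0,-1],[0,0,0,0,-1],[0,0,0,0,-1]]}}

```text
time_s: 8.82
eef_pos: [0.599, 0.1364, 0.3476]
ee_rot: [0.148, 0.989, -0.015, -0.001]
ft_force: [0.4, -0.1, -2.0]
opening: 0.155
```

```bash
python3 -c "
from h import *
im=save('wrist','w4.png'); 
print(POSE['eef_pos'],psi(),R.from_quat(POSE['ee_rot']).as_matrix()[:,2].round(4))
w=cam('wrist')
for b in blobs(im,(20,120,80),(35,255,255),40): print(b,onz(w,b[2],.079).round(4))
marks('wrist',['logger_seat','logger_guide'],[.061,.082])
"
```

```text
Traceback (most recent call last):
TypeError: 'NoneType' object is not subscriptable
```

View pics/w4.png

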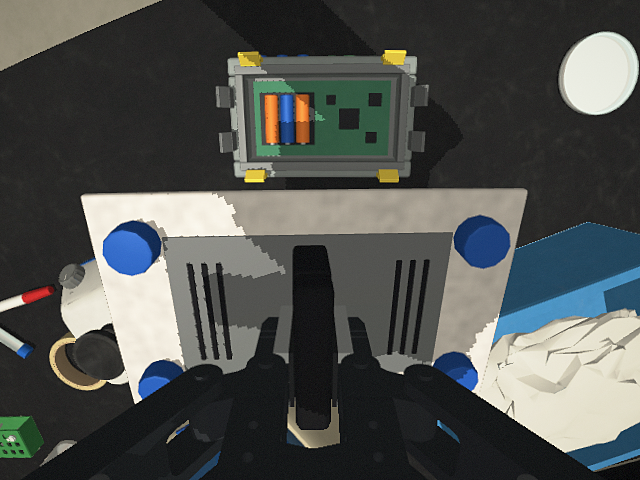

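```bash
cat > m.py <<'E'
import h; from h import *
import sys
im=save('wrist',sys.argv[1]); P=h.POSE; t=np.array(P['eef_pos'])
print('tcp',t.round(4),psi(),R.from_quat(P['ee_rot']).as_matrix()[:,2].round(4))
w=cam('wrist')
Y=[b for b in blobs(im,(20,110,70),(35,255,255),40)]
for b in Y: print(b,onz(w,b[2],.079).round(4))
c=[b[2] for b in Y if b[0]<2000 and b[2][1]<200]
if len(c)==4:
    M=[]
    mean=np.mean(c,0)
    for p in c: M.append((-.0575 if p[1]<mean[1] else .0575, -.07 if p[0]<mean[0] else .07))
    o,th,res=fit(c,M,[.079]*4,w); print('logger',o.round(4),th.round(4),res.round(4))
B=[b for b in blobs(im,(100,120,60),(125,255,255),300)]
zt=t[2]-.0175
for b in B: print(b,onz(w,b[2],zt).round(4))
E
python3 m.py w5.png; python3 -c "
from h import *
r.get_image('wrist');marks('wrist',['logger_seat','logger_guide'],[.061,.082])
r.get_image('top');marks('top',['logger_seat','logger_guide'],[.061,.082])"
```

```text
tcp [0.599  0.1363 0.3477] 2.8443956762021525 [-0.0073 -0.0299 -0.9995]
(343, [381, 49, 26, 16], [393.4, 56.8]) [0.4847 0.2422 0.079 ]
(331, [237, 51, 26, 15], [249.6, 58.1]) [0.4456 0.1116 0.079 ]
(279, [244, 169, 24, 14], [255.1, 175.8]) [0.5532 0.0793 0.079 ]
(278, [376, 169, 23, 14], [387.7, 175.2]) [0.5918 0.2101 0.079 ]
logger [0.5188 0.1608] -0.29 [0.0024 0.0024 0.0021 0.0025]
(626, [280, 94, 14, 49], [286.7, 118.1]) [0.5161 0.1514 0.3302]
(2198, [454, 216, 56, 52], [481.5, 241.3]) [0.5815 0.2102 0.3302]
(2384, [103, 221, 58, 55], [131.5, 247.6]) [0.5445 0.0753 0.3302]
(11615, [492, 222, 148, 122], [571.0, 277.6]) [0.6076 0.2437 0.3302]
(1006, [433, 352, 45, 39], [457.7, 368.8]) [0.6379 0.1912 0.3302]
(979, [138, 360, 46, 39], [157.6, 376.7]) [0.6054 0.0587 0.3302]
(1630, [567, 423, 73, 48], [610.0, 449.9]) [0.7116 0.259  0.3302]
wrist logger_seat 0.72 [320.2 120.8] [0.5208 0.1595 0.061 ]
top logger_seat 0.85 [268.3 251.1] [0.5187 0.1536 0.061 ]
top logger_guide 0.69 [266.7 252.8] [0.5108 0.1562 0.082 ]
top logger_guide 0.64 [229.1 238.7] [0.5474 0.2528 0.082 ]
```

```bash
python3 -c "
from h import *
print(r.read_state()['joint_positions'])
plan([.5205,.1625,.16],np.pi-.300,6,-1)"
```

```text
[ 0.2421544   0.41690483 -0.80152855  1.53038237  0.3255432   1.3456549
  0.67901252]
from [0.5989 0.1378 0.3479] 2.8461
[[0.0137, 0.0001, 0.0313, 0.0007, -1], [0.0137, 0.0001, 0.0313, 0.0007, -1], [0.0137, 0.0001, 0.0313, 0.0007, -1], [0.0137, 0.0001, 0.0313, 0.0007, -1], [0.0137, 0.0001, 0.0313, 0.0007, -1], [0.0137, 0.0001, 0.0313, 0.0007, -1]]
```

Request:
{"method": "play_rows", "body": {"deltas": [[0.0137,0.001,0.031,0,-1],[0.0137,0.001,0.031,0,-1],[0.0137,0.001,0.031,0,-1],[0.0137,0.001,0.031,0,-1],[0.0137,0.001,0.031,0,-1],[0.0137,0.001,0.031,0,-1],[0,0,0,0,-1],[0,0,0,0,-1]]}}

```text
time_s: 10.22
eef_pos: [0.5215, 0.1632, 0.1593]
ee_rot: [0.148, 0.989, -0.013, 0.002]
ft_force: [0.8, -0.4, -1.3]
opening: 0.154
```

```bash
python3 m.py w6.png
```

```text
tcp [0.5215 0.1632 0.1593] 2.8446227826121557 [-7.000e-04 -2.700e-02 -9.996e-01]
(868, [164, 155, 50, 21], [188.3, 164.5]) [0.4441 0.1146 0.079 ]
(897, [412, 154, 49, 22], [435.9, 163.9]) [0.4819 0.2412 0.079 ]
(2201, [454, 216, 56, 52], [481.4, 241.2]) [0.5041 0.2371 0.1418]
(2377, [103, 221, 58, 54], [131.3, 247.6]) [0.4671 0.1024 0.1418]
(1013, [433, 352, 45, 39], [457.5, 368.8]) [0.5609 0.2182 0.1418]
(974, [138, 360, 45, 40], [157.4, 376.8]) [0.528  0.0856 0.1418]
(7614, [514, 375, 126, 105], [595.8, 429.2]) [0.6182 0.2793 0.1418]
(1682, [0, 381, 110, 50], [63.7, 400.4]) [0.5293 0.0323 0.1418]
```

View pics/w6.png

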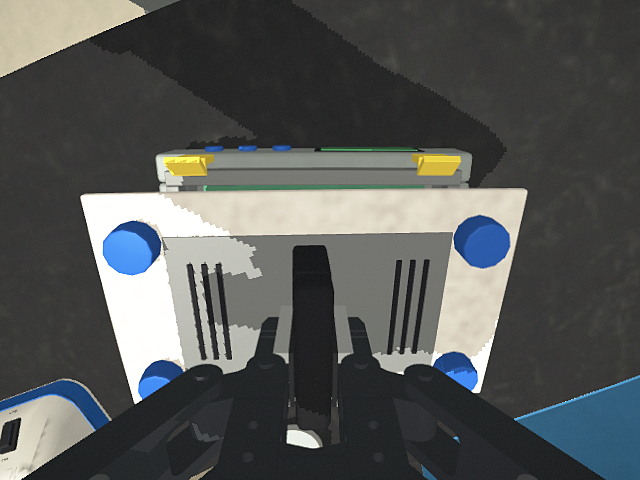

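Request:
{"method": "play_rows", "body": {"deltas": [[0,0.0008,0.013,0.006,-1],[0,0.0008,0.013,0.006,-1],[0,0.0008,0.013,0,-1],[0,0,0.006,0,-1],[0,0,0,0,-1]]}}

```text
time_s: 10.9
eef_pos: [0.5239, 0.1651, 0.113]
ee_rot: [0.155, 0.988, -0.012, 0.003]
ft_force: [-1.1, 1.1, 1.9]
opening: 0.152
```

```bash
python3 m.py w7.png; python3 -c "
from h import *
print(r.read_state()['ft_force'])"
```

```text
tcp [0.5239 0.1651 0.113 ] 2.830935316264649 [ 0.0019 -0.0255 -0.9997]
(1459, [425, 156, 65, 28], [456.6, 169.3]) [0.4809 0.24   0.079 ]
(1420, [115, 161, 68, 28], [148.7, 174.4]) [0.4441 0.1171 0.079 ]
(2212, [454, 216, 57, 52], [482.2, 241.3]) [0.5077 0.2396 0.0955]
(2352, [104, 221, 58, 54], [132.3, 247.5]) [0.4688 0.1056 0.0955]
(1020, [434, 353, 45, 39], [458.8, 369.5]) [0.5648 0.22   0.0955]
(946, [139, 360, 45, 39], [158.4, 376.4]) [0.5293 0.0881 0.0955]
(1394, [0, 417, 70, 42], [36.3, 434.5]) [0.546  0.006  0.0955]
(3135, [557, 418, 83, 62], [609.7, 451.6]) [0.6417 0.2873 0.0955]
[-2.46395919  0.47914215  1.51613236]
```

View pics/w7.png

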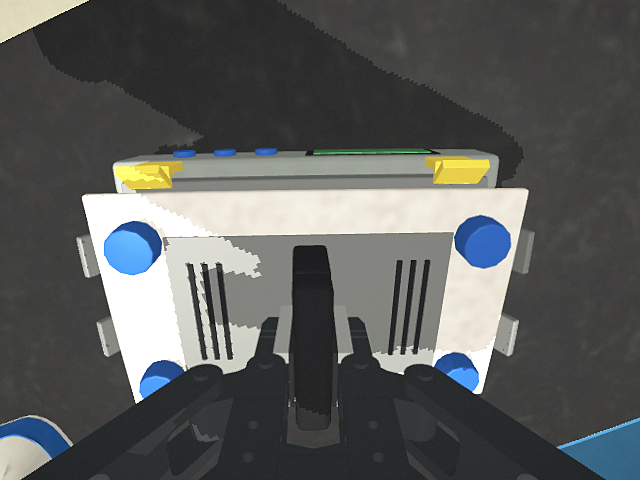

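Request:
{"method": "play_rows", "body": {"deltas": [[0.002,-0.001,-0.002,0,-1],[0,0,0,0,-1]]}}

```text
time_s: 11.2
eef_pos: [0.5223, 0.1645, 0.1158]
ee_rot: [0.155, 0.988, -0.012, 0.004]
ft_force: [0.1, 0.6, -2.0]
opening: 0.15
```

```bash
python3 m.py w8.png|head -5; python3 -c "
from h import *
print(r.read_state()['ft_force'])"
```

```text
tcp [0.5223 0.1645 0.1158] 2.8303850504980286 [ 0.0034 -0.0257 -0.9997]
(1448, [426, 159, 65, 28], [457.4, 171.7]) [0.4811 0.2404 0.079 ]
(1393, [119, 164, 67, 28], [152.2, 177.0]) [0.444  0.1163 0.079 ]
(2199, [454, 216, 56, 52], [481.4, 241.2]) [0.506  0.2387 0.0983]
(2375, [103, 221, 58, 54], [131.3, 247.5]) [0.4669 0.1048 0.0983]
[ 0.28569949 -0.45427749 -1.83953358]
```

Request:
{"method": "play_rows", "body": {"deltas": [[0,0,0.003,0,-1],[0,0,0.003,0,-1],[0,0,0.003,0,-1],[0,0,0,0,-1]]}}

```text
time_s: 11.75
eef_pos: [0.5219, 0.1654, 0.1069]
ee_rot: [0.154, 0.988, -0.012, 0.004]
ft_force: [-2.5, 0.5, 1.8]
opening: 0.156
```

Request:
{"method": "play_rows", "body": {"deltas": [[0.0015,0,0.001,0,-1],[0,0,0,0,-1]]}}

```text
time_s: 12.0
eef_pos: [0.5203, 0.1663, 0.1059]
ee_rot: [0.154, 0.988, -0.012, 0.004]
ft_force: [-2.3, 0.4, 2.5]
opening: 0.155
```

Request:
{"method": "play_rows", "body": {"deltas": [[0,0,0,0,-0.5],[0,0,0,0,-0.3],[0,0,0,0,-0.2],[0,0,-0.01,0,-0.2],[0,0,-0.03,0,-0.2],[0,0,-0.04,0,-0.2],[0,0,-0.04,0,-0.2],[0,0,0,0,-0.2]]}}

```text
time_s: 13.0
eef_pos: [0.5215, 0.1681, 0.2318]
ee_rot: [0.155, 0.988, -0.012, 0.005]
ft_force: [0.9, 0.8, -0.2]
opening: 0.402
```

```bash
sed -i 's/zt=t\[2\]-.0175/zt=float(sys.argv[2]) if len(sys.argv)>2 else t[2]-.0175/' m.py; python3 m.py w9.png .0855; python3 -c "
from h import *
print(r.read_state()['ft_force'],r.read_state()['joint_positions'])"
```

```text
tcp [0.5215 0.1681 0.2318] 2.8297461935045103 [ 0.0061 -0.0248 -0.9997]
(252, [383, 144, 34, 8], [399.2, 147.5]) [0.4797 0.2422 0.079 ]
(250, [195, 148, 37, 8], [212.4, 151.3]) [0.4416 0.1147 0.079 ]
(417, [378, 287, 29, 16], [393.1, 294.3]) [0.5901 0.2104 0.079 ]
(406, [212, 288, 31, 16], [226.1, 295.7]) [0.5513 0.0808 0.079 ]
(653, [394, 167, 30, 30], [408.1, 181.7]) [0.5037 0.2415 0.0855]
(642, [199, 171, 29, 29], [213.1, 185.0]) [0.4638 0.108  0.0855]
(546, [389, 255, 26, 28], [401.3, 268.8]) [0.5674 0.2213 0.0855]
(537, [212, 258, 26, 27], [224.4, 270.7]) [0.5283 0.0905 0.0855]
(14832, [475, 315, 165, 154], [581.2, 389.6]) [0.7313 0.3502 0.0855]
(1241, [21, 341, 121, 46], [96.3, 359.7]) [ 0.5734 -0.0522  0.0855]
(881, [423, 436, 40, 44], [436.8, 463.5]) [0.7776 0.2085 0.0855]
[-0.06760369 -0.57947969 -0.32419655] [ 0.20762154  0.40055286 -0.81302919  1.83821273  0.35832495  1.06005866
  0.51020011]
```

View pics/w9.png

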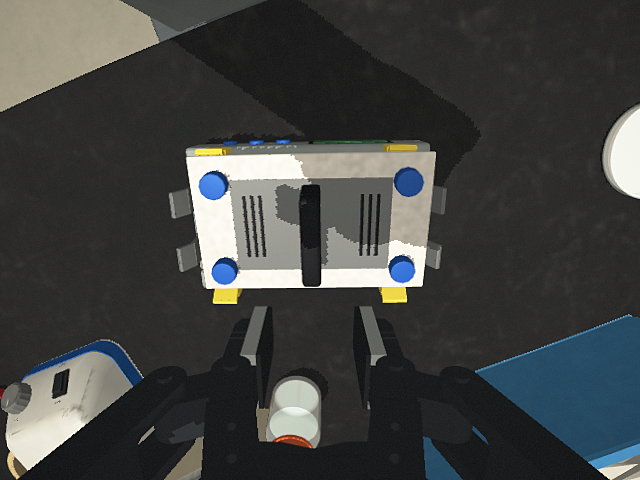

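```bash
python3 -c "
from h import *
plan([.569,.223,.125],np.pi-.295,4,-1)"
```

```text
from [0.5207 0.1674 0.2301] 2.8297
[[-0.0072, 0.0169, 0.0263, -0.0042, -1], [-0.0073, 0.0169, 0.0263, -0.0042, -1], [-0.0074, 0.0169, 0.0263, -0.0042, -1], [-0.0074, 0.0168, 0.0263, -0.0042, -1]]
```

Request:
{"method": "play_rows", "body": {"deltas": [[-0.014,0.034,0,-0.004,-1],[-0.0145,0.034,0.015,-0.004,-1],[0,0.001,0.04,-0.004,-1],[0,0.001,0.04,-0.004,-1],[0,0,0.01,0,-1],[0,0,0,0,-1]]}}

```text
time_s: 13.8
eef_pos: [0.5691, 0.2215, 0.1173]
ee_rot: [0.148, 0.989, -0.015, 0.001]
ft_force: [0.7, -0.0, 0.3]
opening: -0.002
```

```bash
python3 m.py w10.png .0855; python3 -c "
from h import *
print(r.read_state()['ft_force'],r.read_state()['opening'])"
```

```text
tcp [0.5691 0.2215 0.1173] 2.8445266193139824 [-0.0016 -0.03   -0.9995]
(587, [284, 93, 49, 13], [308.0, 98.5]) [0.4811 0.2451 0.079 ]
(384, [0, 103, 55, 12], [22.0, 109.0]) [0.4467 0.127  0.079 ]
(972, [34, 325, 57, 25], [57.8, 336.7]) [0.5517 0.086  0.079 ]
(1983, [292, 132, 50, 53], [316.2, 158.2]) [0.5041 0.2418 0.0855]
(916, [0, 140, 26, 47], [10.4, 163.3]) [0.4664 0.1152 0.0855]
(1512, [17, 280, 49, 43], [41.1, 300.8]) [0.529  0.0947 0.0855]
(820, [297, 283, 41, 35], [319.0, 296.9]) [0.5636 0.2251 0.0855]
(8619, [501, 371, 139, 109], [591.7, 427.1]) [0.6807 0.3438 0.0855]
(1070, [0, 420, 40, 60], [15.6, 454.0]) [0.6154 0.0192 0.0855]
[-0.05189022 -0.35684454 -0.22851513] -0.003490071699047961
```

View pics/w10.png

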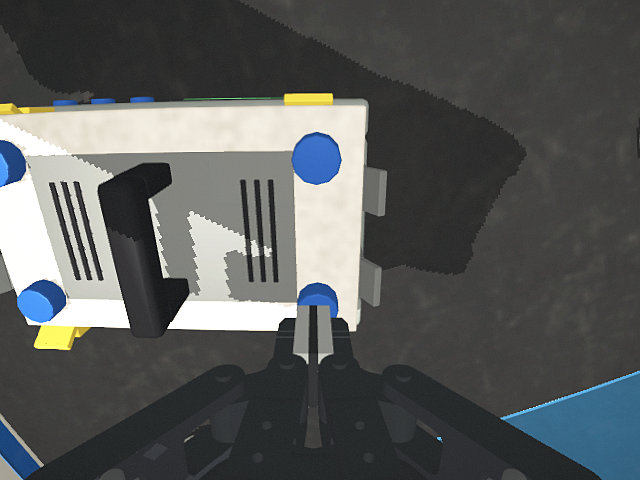

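Request:
{"method": "play_rows", "body": {"deltas": [[0,0.001,0.006,0,-1],[0,0.001,0.006,0,-1],[0,0,0.003,0,-1],[0,0,0,0,-1]]}}

```text
time_s: 14.35
eef_pos: [0.5718, 0.2237, 0.1052]
ee_rot: [0.148, 0.989, -0.014, 0.004]
ft_force: [-0.7, 0.2, -0.0]
opening: -0.001
```

Request:
{"method": "play_rows", "body": {"deltas": [[0.0015,-0.0005,0.003,0,-1],[0.0005,0,0.002,0,-1],[0,0,0.002,0,-1],[0,0,0,0,-1]]}}

```text
time_s: 14.85
eef_pos: [0.5698, 0.2236, 0.0981]
ee_rot: [0.149, 0.989, -0.014, 0.004]
ft_force: [0.2, -0.1, 0.5]
opening: 0.002
```

Request:
{"method": "play_rows", "body": {"deltas": [[0,0,0.0015,0,-1],[0,0,0.0015,0,-1],[0,0,0,0,-1]]}}

```text
time_s: 15.22
eef_pos: [0.5698, 0.2236, 0.095]
ee_rot: [0.148, 0.989, -0.014, 0.004]
ft_force: [-0.3, 0.5, 0.7]
opening: -0.001
```

Request:
{"method": "play_rows", "body": {"deltas": [[0,0,0.0015,0,-1],[0,0,0.0015,0,-1],[0,0,0,0,-1]]}}

```text
time_s: 15.6
eef_pos: [0.5699, 0.2236, 0.0927]
ee_rot: [0.149, 0.989, -0.014, 0.005]
ft_force: [-1.4, -0.7, 4.2]
opening: 0.001
```

Request:
{"method": "play_rows", "body": {"deltas": [[0,0,0.0015,0,-1],[0,0,0.0015,0,-1],[0,0,0,0,-1]]}}

```text
time_s: 15.98
eef_pos: [0.5699, 0.2237, 0.0912]
ee_rot: [0.149, 0.989, -0.014, 0.005]
ft_force: [-3.2, -0.9, 7.4]
opening: 0.004
```

Request:
{"method": "play_rows", "body": {"deltas": [[0,0,0.0015,0,-1],[0,0,0.0015,0,-1]]}}

```text
time_s: 16.23
eef_pos: [0.5699, 0.2238, 0.0898]
ee_rot: [0.149, 0.989, -0.014, 0.005]
ft_force: [-4.2, -2.0, 11.1]
opening: 0.002
```

Request:
{"method": "play_rows", "body": {"deltas": [[0,0,0.0015,0,-1],[0,0,0.0015,0,-1]]}}

```text
time_s: 16.48
eef_pos: [0.5699, 0.2238, 0.0888]
ee_rot: [0.149, 0.989, -0.015, 0.006]
ft_force: [-4.3, -2.0, 12.5]
opening: 0.001
```

Request:
{"method": "play_rows", "body": {"deltas": [[0,0,0.002,0,-1],[0,0,0.001,0,-1]]}}

```text
time_s: 16.73
eef_pos: [0.5699, 0.2238, 0.0882]
ee_rot: [0.149, 0.989, -0.016, 0.007]
ft_force: [-4.1, -2.5, 13.3]
opening: 0.0
```

Request:
{"method": "play_rows", "body": {"deltas": [[0,0,-0.02,0,-1],[0.01,0,-0.03,0,-1],[0.03,0,0,0,-1],[0.03,0,0,0,-1],[0,0,0,0,-1]]}}

```text
time_s: 17.35
eef_pos: [0.5024, 0.2479, 0.1418]
ee_rot: [0.149, 0.989, -0.014, 0.008]
ft_force: [-0.3, -0.3, 0.2]
opening: 0.0
```

```bash
python3 m.py w11.png .0835; python3 -c "
from h import *
print(r.read_state()['ft_force'])
plan([.504,.243,.115],np.pi-.295,3,-1)"
```

```text
tcp [0.5024 0.2479 0.1418] 2.8408959649565424 [ 0.0121 -0.0292 -0.9995]
(987, [280, 227, 39, 27], [300.0, 240.3]) [0.4786 0.2467 0.079 ]
(1061, [30, 228, 63, 25], [62.4, 240.5]) [0.4417 0.1232 0.079 ]
(704, [79, 392, 43, 26], [98.7, 405.9]) [0.5489 0.0867 0.079 ]
(195, [307, 407, 12, 17], [312.7, 415.2]) [0.5911 0.2189 0.079 ]
(1164, [40, 272, 43, 38], [61.3, 290.5]) [0.467  0.1109 0.0835]
(1005, [286, 273, 36, 38], [303.9, 291.0]) [0.5047 0.2407 0.0835]
(868, [75, 366, 37, 33], [93.5, 381.8]) [0.528  0.0977 0.0835]
(5006, [528, 407, 112, 73], [598.5, 443.1]) [0.6666 0.3919 0.0835]
(999, [0, 424, 45, 52], [18.3, 450.1]) [0.5681 0.0098 0.0835]
[0.11169468 0.54988074 1.27747511]
from [0.5039 0.2472 0.1418] 2.8409
[[-0.0004, -0.0013, 0.0089, -0.0019, -1], [-0.0004, -0.0013, 0.0089, -0.0019, -1], [-0.0004, -0.0013, 0.0089, -0.0019, -1]]
```

View pics/w11.png

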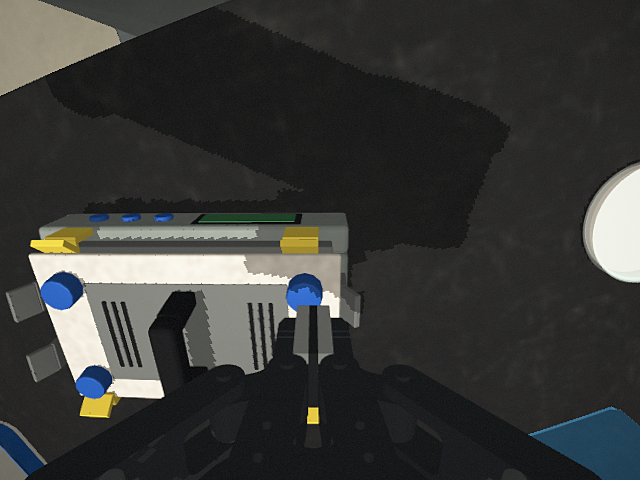

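Request:
{"method": "play_rows", "body": {"deltas": [[-0.002,-0.004,0.012,0,-1],[-0.001,0,0.012,0,-1],[0,0,0.008,0,-1],[0,0,0,0,-1]]}}

```text
time_s: 17.9
eef_pos: [0.5086, 0.2392, 0.1069]
ee_rot: [0.152, 0.988, -0.014, 0.008]
ft_force: [0.3, 1.0, -0.7]
opening: 0.002
```

Request:
{"method": "play_rows", "body": {"deltas": [[0.003,0.002,0.002,0,-1],[0.0005,0.0005,0.002,0,-1],[0,0,0.002,0,-1],[0,0,0,0,-1]]}}

```text
time_s: 18.4
eef_pos: [0.5061, 0.2432, 0.1009]
ee_rot: [0.152, 0.988, -0.014, 0.009]
ft_force: [-0.5, -0.2, 0.8]
opening: 0.002
```

Request:
{"method": "play_rows", "body": {"deltas": [[0,0,0.002,0,-1],[0,0,0.002,0,-1],[0,0,0,0,-1]]}}

```text
time_s: 18.77
eef_pos: [0.5063, 0.2434, 0.0979]
ee_rot: [0.152, 0.988, -0.014, 0.009]
ft_force: [-2.1, -1.4, 6.6]
opening: 0.002
```

Request:
{"method": "play_rows", "body": {"deltas": [[0,0,0.0015,0,-1],[0,0,0.0015,0,-1]]}}

```text
time_s: 19.02
eef_pos: [0.5064, 0.2434, 0.096]
ee_rot: [0.152, 0.988, -0.014, 0.01]
ft_force: [-2.9, -1.1, 9.5]
opening: 0.002
```

Request:
{"method": "play_rows", "body": {"deltas": [[0,0,0.0015,0,-1],[0,0,0.0015,0,-1]]}}

```text
time_s: 19.27
eef_pos: [0.5064, 0.2435, 0.0946]
ee_rot: [0.152, 0.988, -0.014, 0.01]
ft_force: [-3.9, -2.8, 11.6]
opening: 0.001
```

Request:
{"method": "play_rows", "body": {"deltas": [[0,0,0.0015,0,-1],[0,0,0.0015,0,-1]]}}

```text
time_s: 19.52
eef_pos: [0.5066, 0.2434, 0.0934]
ee_rot: [0.152, 0.988, -0.015, 0.011]
ft_force: [-4.0, -2.2, 12.6]
opening: -0.004
```

Request:
{"method": "play_rows", "body": {"deltas": [[0,0,0.002,0,-1],[0,0,0.0015,0,-1]]}}

```text
time_s: 19.77
eef_pos: [0.5067, 0.2435, 0.0922]
ee_rot: [0.152, 0.988, -0.016, 0.012]
ft_force: [-4.5, -2.5, 14.6]
opening: 0.001
```

Request:
{"method": "play_rows", "body": {"deltas": [[0,0,0.0018,0,-1],[0,0,0.0018,0,-1]]}}

```text
time_s: 20.02
eef_pos: [0.5067, 0.2435, 0.0911]
ee_rot: [0.152, 0.988, -0.016, 0.012]
ft_force: [-4.4, -3.0, 16.2]
opening: -0.003
```

Request:
{"method": "play_rows", "body": {"deltas": [[0,0,0.0022,0,-1]]}}

```text
time_s: 20.15
eef_pos: [0.5069, 0.2438, 0.09]
ee_rot: [0.152, 0.988, -0.016, 0.013]
ft_force: [-2.2, 0.4, 8.1]
opening: 0.001
```

Request:
{"method": "play_rows", "body": {"deltas": [[0,0,0.002,0,-1]]}}

```text
time_s: 20.27
eef_pos: [0.5068, 0.244, 0.0887]
ee_rot: [0.152, 0.988, -0.016, 0.013]
ft_force: [-3.5, -1.4, 9.2]
opening: 0.001
```

Request:
{"method": "play_rows", "body": {"deltas": [[0,0,-0.03,0,-1],[0,0,-0.035,0,-1],[0,-0.045,0,0,-1],[0,-0.045,0,0,-1],[0,-0.04,0,0,-1],[0,0,0,0,-1]]}}

```text
time_s: 21.02
eef_pos: [0.4658, 0.1197, 0.1584]
ee_rot: [0.152, 0.988, -0.015, 0.014]
ft_force: [-0.5, 0.4, -0.0]
opening: -0.001
```

```bash
python3 m.py w12.png .075; python3 -c "
from h import *
print(r.read_state()['ft_force'],r.read_state()['eef_pos'])"
```

```text
tcp [0.4658 0.1197 0.1584] 2.8392573970145065 [ 0.0227 -0.0348 -0.9991]
(857, [271, 215, 38, 25], [290.5, 227.2]) [0.4389 0.113  0.079 ]
(964, [498, 215, 56, 24], [523.9, 226.7]) [0.4762 0.2374 0.079 ]
(770, [476, 376, 40, 25], [496.4, 388.2]) [0.5847 0.2082 0.079 ]
(1013, [505, 248, 39, 36], [524.3, 265.8]) [0.5026 0.2367 0.075 ]
(883, [277, 251, 33, 35], [293.6, 268.2]) [0.4645 0.106  0.075 ]
(814, [489, 345, 33, 33], [505.0, 361.2]) [0.5679 0.2175 0.075 ]
(858, [40, 413, 94, 44], [82.2, 434.1]) [ 0.5493 -0.0931  0.075 ]
(3595, [548, 414, 92, 66], [607.0, 449.8]) [0.6773 0.2859 0.075 ]
[ 0.22444811 -0.56978849 -0.05829193] [0.46643658 0.12166795 0.15875809]
```

Request:
{"method": "play_rows", "body": {"deltas": [[0,-0.012,0.015,0,-1],[0.001,0,0.018,0,-1],[0.001,0,0.016,0,-1],[0,0,0,0,-1]]}}

```text
time_s: 21.58
eef_pos: [0.4618, 0.1114, 0.1056]
ee_rot: [0.149, 0.989, -0.013, 0.014]
ft_force: [-0.1, 0.3, 0.5]
opening: -0.001
```

Request:
{"method": "play_rows", "body": {"deltas": [[-0.002,-0.0025,0.002,0,-1],[0,0,0.002,0,-1],[0,0,0.002,0,-1],[0,0,0,0,-1]]}}

```text
time_s: 22.08
eef_pos: [0.464, 0.1091, 0.0999]
ee_rot: [0.148, 0.989, -0.013, 0.014]
ft_force: [0.5, -0.1, -1.3]
opening: 0.001
```

Request:
{"method": "play_rows", "body": {"deltas": [[0,0,0.002,0,-1],[0,0,0.002,0,-1],[0,0,0.001,0,-1]]}}

```text
time_s: 22.45
eef_pos: [0.4644, 0.109, 0.095]
ee_rot: [0.148, 0.989, -0.013, 0.015]
ft_force: [0.2, -1.0, 0.6]
opening: -0.004
```

Request:
{"method": "play_rows", "body": {"deltas": [[0,0,0.0015,0,-1],[0,0,0.0015,0,-1]]}}

```text
time_s: 22.7
eef_pos: [0.4645, 0.1089, 0.0919]
ee_rot: [0.148, 0.989, -0.013, 0.015]
ft_force: [-0.8, -0.8, 3.2]
opening: 0.002
```

Request:
{"method": "play_rows", "body": {"deltas": [[0,0,0.002,0,-1],[0,0,0.002,0,-1]]}}

```text
time_s: 22.95
eef_pos: [0.4645, 0.109, 0.0884]
ee_rot: [0.148, 0.989, -0.013, 0.015]
ft_force: [-3.4, -1.6, 9.9]
opening: 0.001
```

Request:
{"method": "play_rows", "body": {"deltas": [[0,0,0.002,0,-1],[0,0,0.002,0,-1]]}}

```text
time_s: 23.2
eef_pos: [0.4646, 0.109, 0.0856]
ee_rot: [0.148, 0.989, -0.014, 0.015]
ft_force: [-4.8, -2.3, 16.0]
opening: 0.004
```

Request:
{"method": "play_rows", "body": {"deltas": [[0,0,0.002,0,-1],[0,0,0.002,0,-1]]}}

```text
time_s: 23.45
eef_pos: [0.4645, 0.1091, 0.0834]
ee_rot: [0.148, 0.989, -0.015, 0.016]
ft_force: [-5.6, -2.1, 19.6]
opening: -0.003
```

Request:
{"method": "play_rows", "body": {"deltas": [[0,0,-0.03,0,-1],[-0.02,0,-0.03,0,-1],[-0.03,0,0,0,-1],[-0.02,0,0,0,-1],[0,0,0,0,-1]]}}

```text
time_s: 24.08
eef_pos: [0.5313, 0.0903, 0.1475]
ee_rot: [0.148, 0.989, -0.015, 0.016]
ft_force: [-1.3, -0.2, -0.7]
opening: 0.006
```

```bash
python3 m.py w13.png .075; python3 -c "
from h import *
print(r.read_state()['ft_force'],r.read_state()['eef_pos'])"
```

```text
tcp [0.5313 0.0903 0.1475] 2.8467830274828985 [ 0.0266 -0.0352 -0.999 ]
(1042, [282, 89, 42, 26], [303.0, 101.5]) [0.4442 0.1101 0.079 ]
(1278, [542, 93, 71, 25], [578.9, 104.2]) [0.4817 0.2366 0.079 ]
(534, [289, 293, 35, 25], [303.8, 301.3]) [0.5455 0.0787 0.079 ]
(1031, [509, 293, 52, 28], [537.6, 306.1]) [0.5865 0.2062 0.079 ]
(1182, [288, 129, 39, 41], [306.6, 149.2]) [0.4662 0.1049 0.075 ]
(1447, [553, 130, 47, 40], [575.9, 149.6]) [0.5042 0.2357 0.075 ]
(1009, [292, 255, 35, 38], [308.9, 273.3]) [0.5314 0.086  0.075 ]
(1119, [530, 254, 40, 38], [549.6, 272.4]) [0.5694 0.2165 0.075 ]
(2029, [16, 357, 150, 51], [104.2, 378.2]) [ 0.5666 -0.0666  0.075 ]
(7734, [507, 378, 133, 102], [593.8, 430.6]) [0.7034 0.241  0.075 ]
[0.67238941 0.17852544 0.04420196] [0.53020925 0.09061441 0.14723228]
```

View pics/w13.png

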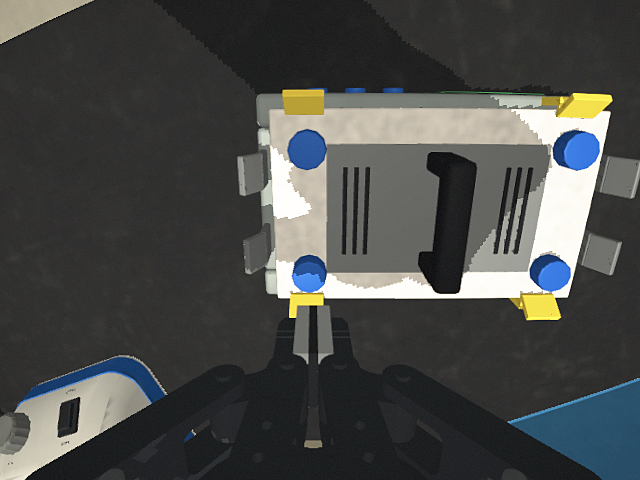

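Request:
{"method": "play_rows", "body": {"deltas": [[0,0,0.02,0,-1],[0,0,0.016,0,-1],[0,0,0.01,0,-1],[0,0,0,0,-1]]}}

```text
time_s: 24.62
eef_pos: [0.5276, 0.0895, 0.0964]
ee_rot: [0.146, 0.989, -0.016, 0.013]
ft_force: [-0.0, -0.3, -0.3]
opening: 0.001
```

Request:
{"method": "play_rows", "body": {"deltas": [[-0.003,-0.001,0.001,0,-1],[0,0,0.002,0,-1],[0,0,0.0015,0,-1],[0,0,0,0,-1]]}}

```text
time_s: 25.12
eef_pos: [0.531, 0.0879, 0.0928]
ee_rot: [0.146, 0.989, -0.016, 0.014]
ft_force: [-0.9, 0.1, 1.2]
opening: -0.0
```

Request:
{"method": "play_rows", "body": {"deltas": [[0,0,0.002,0,-1],[0,0,0.002,0,-1]]}}

```text
time_s: 25.38
eef_pos: [0.5311, 0.0879, 0.0895]
ee_rot: [0.145, 0.989, -0.016, 0.014]
ft_force: [-2.2, -0.7, 8.6]
opening: 0.001
```

Request:
{"method": "play_rows", "body": {"deltas": [[0,0,0.002,0,-1],[0,0,0.0015,0,-1]]}}

```text
time_s: 25.62
eef_pos: [0.5311, 0.088, 0.0872]
ee_rot: [0.145, 0.989, -0.017, 0.014]
ft_force: [-4.8, -1.1, 11.3]
opening: 0.002
```

Request:
{"method": "play_rows", "body": {"deltas": [[0,0,-0.03,0,-1],[0,0,-0.03,0,-1],[0,0.045,0,0,-1],[0,0.045,0,0,-1],[0,0.045,0,0,-1],[0,0,0,0,-1]]}}

```text
time_s: 26.38
eef_pos: [0.5714, 0.221, 0.1443]
ee_rot: [0.148, 0.989, -0.017, 0.015]
ft_force: [-0.8, -0.2, 0.1]
opening: -0.0
```

Request:
{"method": "play_rows", "body": {"deltas": [[0,0.001,0.02,0,-1],[0,0.001,0.016,0,-1],[0,0,0.009,0,-1],[0,0,0,0,-1]]}}

```text
time_s: 26.88
eef_pos: [0.5723, 0.2167, 0.0939]
ee_rot: [0.149, 0.989, -0.019, 0.014]
ft_force: [0.2, 0.6, 0.4]
opening: 0.002
```

Request:
{"method": "play_rows", "body": {"deltas": [[0,0,0.0015,0,-1],[0,0,0.0015,0,-1]]}}

```text
time_s: 27.12
eef_pos: [0.5727, 0.2167, 0.0917]
ee_rot: [0.15, 0.988, -0.019, 0.014]
ft_force: [-1.9, -0.7, 4.7]
opening: 0.005
```

Request:
{"method": "play_rows", "body": {"deltas": [[0,0,0.002,0,-1],[0,0,0.002,0,-1]]}}

```text
time_s: 27.38
eef_pos: [0.5727, 0.2168, 0.0892]
ee_rot: [0.15, 0.988, -0.019, 0.015]
ft_force: [-4.8, -1.4, 9.9]
opening: -0.002
```

Request:
{"method": "play_rows", "body": {"deltas": [[0,0,0.001,0,-1],[0,0,0.001,0,-1]]}}

```text
time_s: 27.62
eef_pos: [0.5726, 0.2168, 0.0891]
ee_rot: [0.15, 0.988, -0.019, 0.016]
ft_force: [-4.1, -1.3, 9.2]
opening: 0.003
```

Request:
{"method": "play_rows", "body": {"deltas": [[0,0,-0.03,0,-1],[0,0,-0.05,0,-1],[-0.01,-0.04,-0.05,0,-1],[-0.01,-0.04,-0.02,0,-1],[0,0,0,0,-1],[0,0,0,0,-1]]}}

```text
time_s: 28.38
eef_pos: [0.5656, 0.1408, 0.2456]
ee_rot: [0.149, 0.988, -0.019, 0.018]
ft_force: [-1.2, 0.7, -0.2]
opening: -0.001
```

```bash
python3 m.py w14.png .074; python3 -c "
import cv2; im=cv2.imread('pics/w14.png'); cv2.imwrite('pics/w14c.png',cv2.resize(im[60:360,130:530],(800,600)))"
```

```text
tcp [0.5656 0.1408 0.2456] 2.8430978277911483 [ 0.0291 -0.0432 -0.9986]
(587, [406, 65, 37, 19], [424.2, 73.9]) [0.4838 0.2414 0.079 ]
(556, [215, 67, 35, 19], [231.4, 75.6]) [0.4451 0.1122 0.079 ]
(472, [228, 217, 31, 18], [242.1, 225.6]) [0.5515 0.0803 0.079 ]
(488, [396, 217, 32, 18], [412.2, 225.6]) [0.5899 0.2098 0.079 ]
(628, [410, 93, 29, 28], [424.3, 106.4]) [0.5054 0.2381 0.074 ]
(595, [222, 96, 28, 27], [235.0, 109.1]) [0.4669 0.1055 0.074 ]
(522, [404, 187, 27, 26], [417.2, 199.4]) [0.5718 0.2187 0.074 ]
(492, [230, 188, 25, 26], [242.2, 200.5]) [0.5332 0.0862 0.074 ]
(22543, [416, 269, 224, 166], [547.6, 357.4]) [0.7552 0.3073 0.074 ]
(1772, [32, 284, 157, 103], [131.9, 324.0]) [ 0.6125 -0.0553  0.074 ]
```

View pics/w14c.png

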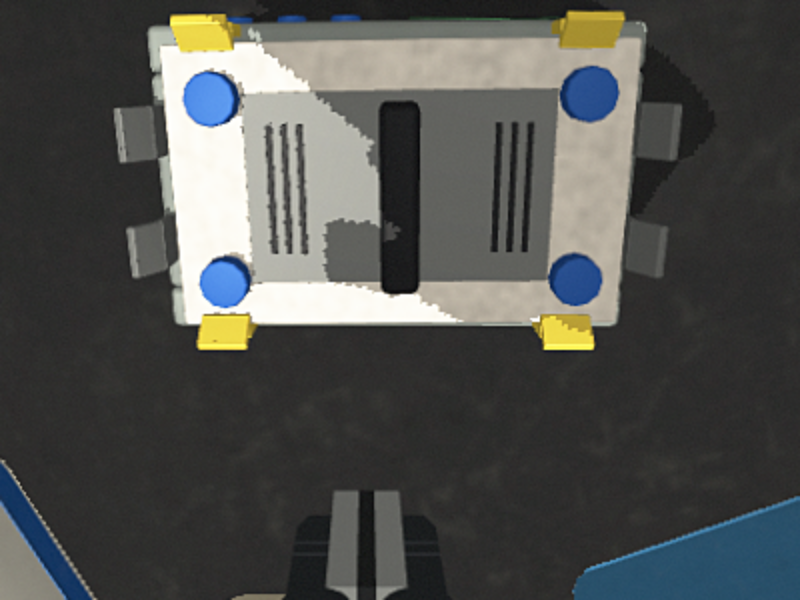

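```bash
python3 -c "
from cell import r
print(r.finish_job())"
```

```text
the job is handed in; nothing more can be done
None
```

I picked the cover up by its handle, laid it on the logger's clips, and pressed all four blue feet with closed fingers. I then lifted clear and handed the job in at about 28 s; no verdict was reported.

**Checks that passed:**
- **Height:** All four feet meet the finger at the same height, about 0.0935 m TCP. Below that they give only at the logger-foot stiffness (about 2 N/mm).
- **Picture:** In the last image all four yellow clips lie over the cover's edge. The feet are level with each other.
- **Fit:** The cover is centred within about 2 mm and square within about 0.01 rad.

**Doubts:**
- **One snap felt:** I felt one clear snap, at the -x +y foot, where the force dropped from 16.2 to 8.1 N. The other three corners were already home when I pressed them for the check. The clips' own values were not readable.
- **Pressed too hard once:** On the -x -y foot I issued three moves at once and the force reached 19.6 N. With the cover's weight that is about 10.8 mm of sink, close to the 11 mm limit. I backed off straight away, but could not measure the sink directly.
- **Picture scale:** Wrist-camera distances came out 1–3 % short, and its positions were 2–3 mm off the tool's. That is why I relied on the contact heights to judge whether each corner was home.

I never brought the arm against the bottle, petri dish, tape or pen, though I took no final measurement of where they stand.

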